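Reseal the sparkling wine

ROBOT

A 6-joint arm with a two-finger parallel gripper is mounted at the origin on the work surface. World frame = base frame: x ahead of the robot, y to its left, z up, the work surface at z = 0. Lengths are in m, angles in rad, forces in N, time in s.
With the tool pointing down it reaches from about 0.35 to 0.775 m from the base axis. Payload 5.5 kg.
Tool frame: the origin (TCP) lies on the centre line of the jaws, within the pads' length; the fingertips stand 11 mm ahead of it and the grasp point (between the pads) lies 8 mm behind it (env.tip_extent is the distance from the TCP to the fingertips, in m); z points along the fingers, y is the line along which they close (so a half turn about z gives the same grasp; the last joint's range is limited). The gripper opens to 85 mm and grips with 20 to 120 N. Pads are 22 mm wide; open, the fingers measure 114 mm over their backs; the gripper's body (76 mm by 85 mm) begins 54 mm behind the grasp point. The pads swing forward as they close: fully open they stand 13 mm farther back than shut.
Start: joints at [1.152, 0.313, 0.046, 1.304, 0, 1.431], TCP at [0.158, 0.553, 0.242] pointing down, gripper open.
Joint ranges: [-2.76, 2.76], [-0.86, 1.69], [-1.03, 1.26], [-2.2, 2.34], [-1.47, 1.5], [-3.14, 3.14]. Speed limits (rad/s): [2.57, 2.57, 3.14, 3.14, 3.14, 3.14].

INTERFACE

Orientations are given as a unit quaternion [w, x, y, z].
In Python, from workcell import env gives the robot as it stands.
- The arm moves only by the shell command python3 -m jog 'ROWS' [FORCE]. ROWS is JSON, a list of rows, each a list of 5 numbers: the gripper's target within -1 to 1 (shut at 1, half-way at 0, fully open at -1), then the shift along the tool's x, y, z in m, then the turn about the tool's z in degrees. In form: [[fingers, tx, ty, tz, turn], ...]. A call has 1 to 5 rows; each row shifts and turns the commanded pose from where the row before left it, along the tool's axes as they then stand; what a row does not reach is not made up. A row lasts 1/12 s, in which the tool goes at most 41.7 mm and 7.16 degrees, less where a joint would pass 70% of its speed; a pose out of reach is approached as far as the arm can. A call is refused whole if a number of a shift passes 0.0417 or a number of a turn 7.16, either way. A call with a gripper value outside its range is refused whole. The fingers move at their own pace and stop on an object; FORCE is the grip in N (left out, the last holds). Time passes only in rows, so rows that do not move let the fingers close. It gives the time, the measured TCP pose, the force, the opening and the grip force at its end, in the units of the state.
- env.get_state(): the state, without advancing time (a new reading comes with each control period).
- env.read_camera(name): name is "scene" or "top" or "wrist"; returns a dict with "img" (480x640x3 uint8, red, green, blue), "fov_y" (degrees; the focal length in pixels is half the picture's height over the tangent of half this angle, whatever the lens; pixels are square), "cx", "cy" (the principal point, pixels), "D" ([k1, k2, p1, p2, k3] as OpenCV has them; the pictures are not rectified), "T" (4x4, takes a point from camera to world coordinates). Camera axes: x right, y up, looking along -z (the intrinsics and any distortion apply to the point x, -y, -z); pixel columns grow to the right and rows downward; lengths in m; the calibration is good to about 2 mm. A picture is of the moment at which its call begins. There is no depth.
- env.hand_in(): hands the job in; it is judged then, once.
The state is a dict: "clock": time; "joint_pos": joint angles; "qvel": joint speeds; "tau": joint torques, N m; "tcp_pos": TCP position; "orientation": TCP orientation; "wrist_force": force on the tool from outside, world axes, zero at the start; "ft_torque": the same for the moment, N m; "finger_gap": finger opening in m; "grip_force": force on a finger pad.
Only numpy, scipy, OpenCV 4.12 (cv2) and the standard library are available. Lean on these libraries where they do the work, as an engineer would, in place of code of your own. Each camera call takes 0.05 s, during which the arm holds its last target. There are 200 camera calls.

TASK

Reseal the opened half bottle of sparkling wine in the oak carrier. Set the steel stopper, its two wings still spread, squarely over the bottle's mouth, then squeeze both wings in until they snap shut under the glass collar, and let go. Leave the sealed bottles and the flutes where they stand.

Things in the scene. Friction and masses are not known exactly. Their poses are not given: they have to be found in the camera images.
- stopper_center (a point): Loose sparkling-wine stopper standing on the counter: steel bell 41 mm across, about 210 g, z up its axis, this point on the axis 22 mm above its bottom rim, level with the underside of the rubber seal inside. Two black wings hang outside it, on its +y (wing_a) and -y (wing_b) sides. Pick it up across its x, where the wall is bare from 0 to 28 mm above the rim.
- stopper_top (a point): Top of the stopper's button (25 mm across, 5 mm thick), on the axis 42 mm above the bottom rim. The bell is open below: 36 mm bore, coning in to fit the lip, 22 mm deep to the seal. It slips over the bottle's lip and collar, turned any way about the vertical, until the seal rests on the lip: seated when stopper_center is at mouth. The rubber gives about 0.5 mm per 10 N.
- mouth (a point): Centre of the open bottle's lip, 250 mm above the counter, z up. The bottle, without foil, is fixed in its well of the carrier. Lip 29 mm across; the collar ring below it is 34 mm across, its underside 15.5 mm below the lip; the neck under it is 22 mm across, 35 mm at 68 mm below the lip, the body 72 mm.
- wing_a (a joint): Angle of the wing on the stopper's +y side, rad: 0 = fully in against the bell, 0.45 = fully spread; light friction holds it where left. It hinges about the stopper's x, 6 mm out from the axis and 10 mm above stopper_center. Its polished 15 mm wide thumb pad spans 16 to 31 mm below the hinge, its outer face 23 mm from the axis when shut, its lower edge 35 mm when fully spread.
- wing_b (a joint): The same for the wing on the -y side. On the bottle each wing's hook meets the collar at about 0.2 rad; the push needed at its thumb pad peaks at 7 to 12 N near 0.15 rad, then it gives, snaps in to 0 and stays. Squeeze both pads together from outside at 20 to 40 N, centred on the bottle: off by over 1 mm, one wing stays short unless the fingers shift over or push it in by itself.
- carrier: Fixed oak bottle carrier, 104 mm (x) by 312 mm (y), sides 90 mm and ends 120 mm high, three wells in a row along its y at -96, 0 and 96 mm, floor 10 mm up; origin at the centre of its underside on the counter. The open bottle may be in any well.
- sealed_a_top (a point): Top of a loose sealed half bottle with red foil, in another well of the carrier: 260 mm tall, so its top is 270 mm above the counter; 72 mm across, 30 to 37 mm at the foiled neck; z up. Not to be disturbed.
- sealed_b_top (a point): Top of the other loose sealed half bottle, brass foil, same sizes. Not to be disturbed.
- flute_a_center (a point): Loose glass flute standing near the carrier on the robot's side: 205 mm tall, foot 60 mm and bowl 51 mm across; the point is on its axis 100 mm up. Not to be disturbed.
- flute_b_center (a point): Another such flute, standing near the stopper on its wing_b side. Not to be disturbed.

How it is judged:
On the way:
1. the stopper sits squarely on the open bottle's lip with both wings still spread (horizontal distance between stopper_center and mouth below 0.004 m and z of stopper_center in the frame of mouth between -0.004 and 0.0025 m and angle between stopper_center's own z axis and vertical below 0.08 rad and value of joint each of wing_a, wing_b above 0.2 rad), for 0.3 s.
At the end, for the whole second after the job is handed in: The stopper sits on the open bottle's lip: within 4 mm of its axis, seal at most 2.5 mm above the lip, tilt under 0.08 rad, both wings snapped shut (each under 0.06 rad) and let go; sealed bottles' tops within 20 mm and flutes within 15 mm of where they stood (horizontal distance between stopper_center and mouth below 0.004 m and z of stopper_center in the frame of mouth between -0.004 and 0.0025 m and angle between stopper_center's own z axis and vertical below 0.08 rad and value of joint each of wing_a, wing_b below 0.06 rad and distance of each of sealed_a_top, sealed_b_top from where it was at the start of the episode below 0.02 m and distance of each of flute_a_center, flute_b_center from where it was at the start of the episode below 0.015 m); the robot touches nothing.
It fails at once if a sealed bottle is knocked or moved (its top by more than 20 mm) (distance of any of sealed_a_top, sealed_b_top from where it was at the start of the episode above 0.02 m).
It fails at once if a flute is knocked or moved (by more than 15 mm) (distance of any of flute_a_center, flute_b_center from where it was at the start of the episode above 0.015 m).
It also fails if it takes over 48 s, if anything falls off the work surface, if the arm or the gripper's body presses on something with over 40 N, if the wrist force passes 120 N, or if a joint passes its speed limit or range.

## Working session

There is one attempt and no reset: what is moved stays moved. The work goes in short steps, Python scripts to look and compute and a shell command to move; the robot and the scene stay as the last step left them, time stands still between calls to the robot, and variables do not carry over. Pictures are saved under pics/ and viewed, at most 10 in all, crops included, and the job is handed in when it is done.

```bash
mkdir -p pics; ls; cat > h.py <<'E'
import numpy as np,cv2
from workcell import env
def cam(n,save=None):
    c=env.read_camera(n)
    if save: cv2.imwrite('pics/'+save,c['img'][:,:,::-1])
    return c
def K(c):
    f=240/np.tan(np.radians(c['fov_y'])/2)
    return np.array([[f,0,c['cx']],[0,f,c['cy']],[0,0,1]])
def onz(c,u,v,z):
    p=cv2.undistortPoints(np.array([[[u,v]]],float),K(c),np.array(c['D'],float))[0,0]
    T=np.array(c['T']);d=T[:3,:3]@[p[0],-p[1],-1];o=T[:3,3]
    return o+d*(z-o[2])/d[2]
def proj(c,P):
    T=np.array(c['T']);q=(np.atleast_2d(P)-T[:3,3])@T[:3,:3]*[1,-1,-1]
    return cv2.projectPoints(q,np.zeros(3),np.zeros(3),K(c),np.array(c['D'],float))[0][:,0]
E
python3 - <<'E'
from h import *
import pickle
for n in('scene','top'):
    c=cam(n,n+'.png');pickle.dump(c,open(n+'.pkl','wb'));print(n,c['fov_y'],c['cx'],c['cy'],c['D'],np.round(c['T'],3))
print(env.get_state())
E
```

```text
pics
scene 52.00394747365371 325.4901146378387 241.07617141400772 [-0.0809335  0.         0.         0.         0.       ] [[ 0.402 -0.775  0.487  1.05 ]
 [ 0.915  0.342 -0.212 -0.298]
 [-0.002  0.531  0.847  1.087]
 [ 0.     0.     0.     1.   ]]
top 52.93392396828963 316.962804039425 227.41299462111323 [-0.03638211  0.          0.          0.          0.        ] [[ 0.005  0.988 -0.153  0.404]
 [-1.     0.007  0.009 -0.061]
 [ 0.009  0.153  0.988  1.072]
 [ 0.     0.     0.     1.   ]]
{'clock': 0.1, 'joint_pos': array([1.15244579e+00, 3.13944633e-01, 4.50774457e-02, 1.30357988e+00,
       1.14276426e-06, 1.43119941e+00]), 'qvel': array([ 8.33365212e-04, -2.56962628e-03,  5.16699613e-03,  4.83324877e-04,
        1.39084239e-05, -1.17977454e-03]), 'tau': array([ 3.22052889e-03, -4.81723130e+01,  2.99245656e+01,  1.25751510e-02,
       -1.09355713e-04,  4.04418216e-06]), 'tcp_pos': array([0.15804409, 0.55240037, 0.24148082]), 'orientation': array([-2.27831081e-04,  1.38925947e-01,  9.90302429e-01, -7.93303750e-04]), 'wrist_force': array([-0.05611981, -0.18221162, -0.52212192]), 'ft_torque': array([-0.00664405, -0.02152545,  0.0233172 ]), 'grip_force': 0.0, 'finger_gap': 0.08556795084038249}
```

View pics/top.png

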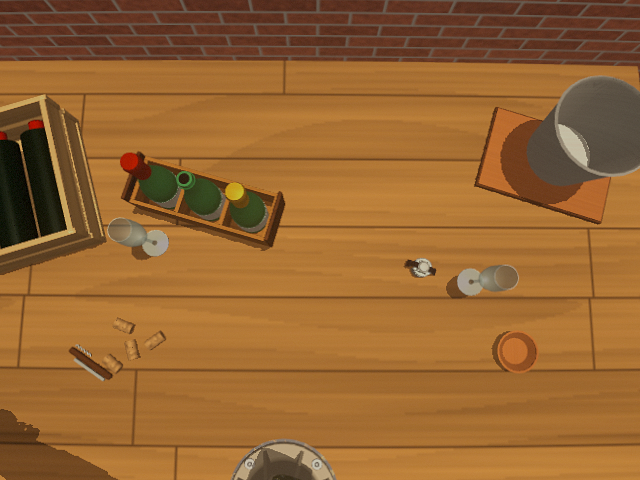

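View pics/scene.png

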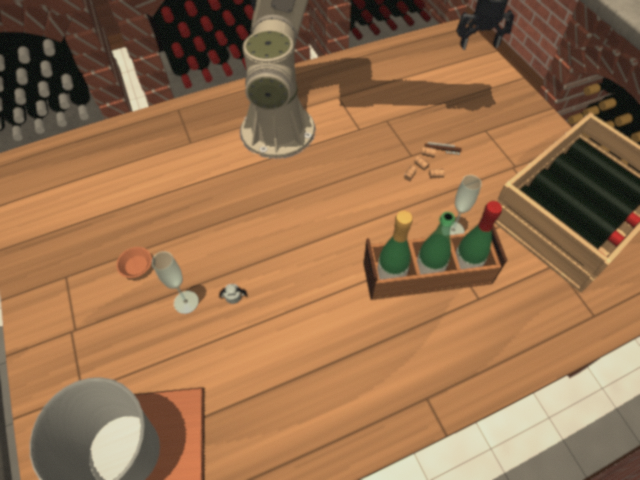

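The top view shows the stopper at about (424,267), with its wings along roughly image-horizontal. Flute_b's foot is at (470,282). The open bottle is in the middle well with its lip at about (185,180), red is at (130,162), brass is at (235,191), and flute_a's foot is at (155,243). Next I'll get the coordinates and an enlarged crop.

```bash
python3 - <<'E'
from h import *
import pickle
t=pickle.load(open('top.pkl','rb'));s=pickle.load(open('scene.pkl','rb'))
for n,u,v,z in [('stoptop',424,266,.042),('mouth',185,180,.25),('red',130,160,.27),('brass',235,190,.27),('fa foot',155,243,0),('fb foot',470,282,0),('fa rim',119,231,.205),('fb rim',507,278,.205)]: print(n,onz(t,u,v,z).round(4))
for n,u,v,z in [('stoptop',234,290,.042),('mouth',448,217,.25)]: print('s',n,onz(s,u,v,z).round(4))
a=cv2.resize(t['img'][235:300,390:490],None,fx=6,fy=6,interpolation=2)[:,:,::-1][:, :400]
b=cv2.resize(t['img'][160:215,150:216],None,fx=6,fy=6,interpolation=2)[:,:,::-1]
o=np.zeros((390,800,3),np.uint8);o[:,:400]=a;o[:330,400:796]=b
cv2.imwrite('pics/crop1.png',o)
E
```

```text
stoptop [ 0.4817 -0.3002  0.042 ]
mouth [0.6142 0.1636 0.25  ]
red [0.6441 0.2552 0.27  ]
brass [0.5921 0.0719 0.27  ]
fa foot [0.5326 0.2925 0.    ]
fb foot [ 0.4496 -0.4121  0.    ]
fa rim [0.5296 0.2921 0.205 ]
fb rim [ 0.4483 -0.413   0.205 ]
s stoptop [ 0.4874 -0.2892  0.042 ]
s mouth [0.6178 0.1689 0.25  ]
```

View pics/crop1.png

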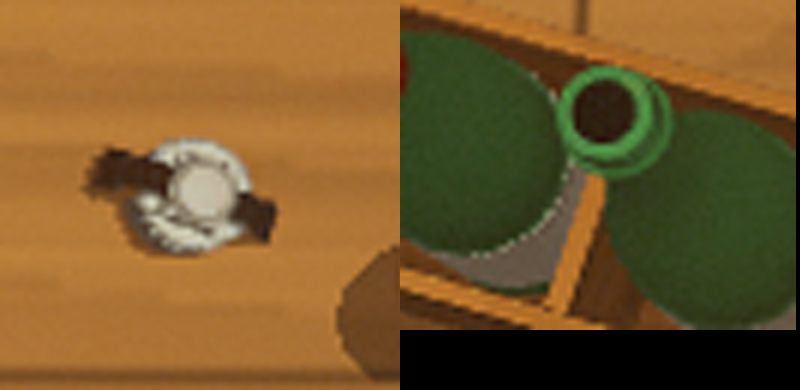

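```bash
cat >> h.py <<'E'
def yaw():  # world angle of tool y, deg
    from scipy.spatial.transform import Rotation as R
    q=env.get_state()['orientation'];y=R.from_quat(np.r_[q[1:],q[0]]).as_matrix()[:,1]
    return np.degrees(np.arctan2(y[1],y[0]))
def plan(p,psi,legs):
    # legs: (target xyz, target yaw of tool y, rows); tool points down
    p=np.array(p,float);k=0
    for q,ps,n in legs:
        q=np.array(q,float);d=(q-p)/n;t=-(ps-psi)/n
        for i in range(n):
            a=np.radians(psi-t*i);y=np.array([np.cos(a),np.sin(a),0]);x=np.array([-y[1],y[0],0]) # placeholder sign
            x=np.cross(y,[0,0,-1.])
            print([round(float(v),4) for v in (d@x,d@y,-d[2],t)],end='\n' if k%5==4 else ' ');k+=1
        p,psi=q,ps
    print()
E
python3 - <<'E'
from h import *
print(yaw())
plan(env.get_state()['tcp_pos'],yaw(),[([.38,.15,.242],30,12),([.482,-.30,.242],-18.5,12)])
E
```

```text
74.02860497452112
[-0.027, -0.0271, -0.0, 3.6691] [-0.0287, -0.0254, -0.0, 3.6691] [-0.0303, -0.0235, -0.0, 3.6691] [-0.0317, -0.0215, -0.0, 3.6691] [-0.033, -0.0194, -0.0, 3.6691]
[-0.0342, -0.0173, -0.0, 3.6691] [-0.0352, -0.015, -0.0, 3.6691] [-0.0361, -0.0128, -0.0, 3.6691] [-0.0369, -0.0104, -0.0, 3.6691] [-0.0374, -0.008, -0.0, 3.6691]
[-0.0379, -0.0056, -0.0, 3.6691] [-0.0382, -0.0032, -0.0, 3.6691] [-0.0367, -0.0114, -0.0, 4.0417] [-0.0374, -0.0088, -0.0, 4.0417] [-0.038, -0.0061, -0.0, 4.0417]
[-0.0383, -0.0034, -0.0, 4.0417] [-0.0384, -0.0007, -0.0, 4.0417] [-0.0384, 0.002, -0.0, 4.0417] [-0.0382, 0.0047, -0.0, 4.0417] [-0.0377, 0.0074, -0.0, 4.0417]
[-0.0371, 0.01, -0.0, 4.0417] [-0.0363, 0.0126, -0.0, 4.0417] [-0.0353, 0.0151, -0.0, 4.0417] [-0.0342, 0.0176, -0.0, 4.0417]
```

```bash
python3 -m jog '[[-1,-0.027,-0.027,0,3.7],[-1,-0.029,-0.025,0,3.7],[-1,-0.03,-0.0235,0,3.7],[-1,-0.032,-0.0215,0,3.7],[-1,-0.033,-0.0195,0,3.7]]'
python3 -m jog '[[-1,-0.034,-0.017,0,3.7],[-1,-0.035,-0.015,0,3.7],[-1,-0.036,-0.013,0,3.7],[-1,-0.037,-0.0105,0,3.7],[-1,-0.0375,-0.008,0,3.7]]'
```

```text
clock: 0.52
tcp_pos: [0.2511, 0.3836, 0.2418]
orientation: [-0.0, 0.297, 0.955, -0.0]
wrist_force: [1.5, 0.6, 0.5]
finger_gap: 0.0852
grip_force: 0.0
clock: 0.93
tcp_pos: [0.3427, 0.2158, 0.2422]
orientation: [-0.0, 0.447, 0.894, 0.0]
wrist_force: [0.6, 0.4, -0.5]
finger_gap: 0.0853
grip_force: 0.0
```

```bash
python3 -m jog '[[-1,-0.038,-0.0055,0,3.7],[-1,-0.038,-0.003,0,3.7],[-1,-0.0365,-0.0115,0,4],[-1,-0.0375,-0.009,0,4],[-1,-0.038,-0.006,0,4]]' | tail -6 | head -2
python3 -m jog '[[-1,-0.038,-0.0035,0,4],[-1,-0.0385,-0.0005,0,4],[-1,-0.0385,0.002,0,4],[-1,-0.038,0.0045,0,4],[-1,-0.0375,0.0075,0,4]]' | head -2
python3 -m jog '[[-1,-0.037,0.01,0,4],[-1,-0.036,0.0125,0,4],[-1,-0.035,0.015,0,4],[-1,-0.034,0.0175,0,4],[-1,0,0,0,0]]'
python3 - <<'E'
from h import *
import pickle
c=cam('wrist','w1.png');pickle.dump((c,env.get_state()),open('w1.pkl','wb'))
print(yaw(),env.get_state()['tcp_pos'],np.round(c['T'],3),c['fov_y'],proj(c,[.482,-.3,.042]))
E
```

```text
clock: 1.35
tcp_pos: [0.4038, 0.036, 0.2421]
clock: 1.77
tcp_pos: [0.4456, -0.1512, 0.242]
clock: 2.18
tcp_pos: [0.4807, -0.3046, 0.2406]
orientation: [0.001, 0.813, 0.582, -0.001]
wrist_force: [0.1, -0.8, -0.9]
finger_gap: 0.0853
grip_force: 0.0
-18.620645675182452 [ 0.47984557 -0.30150073  0.24066299] [[ 0.946  0.308  0.098  0.508]
 [-0.323  0.9    0.291 -0.23 ]
 [ 0.001 -0.307  0.952  0.371]
 [ 0.     0.     0.     1.   ]] 66.20588212922584 [[319.03090143 202.9588631 ]]
```

View pics/w1.png

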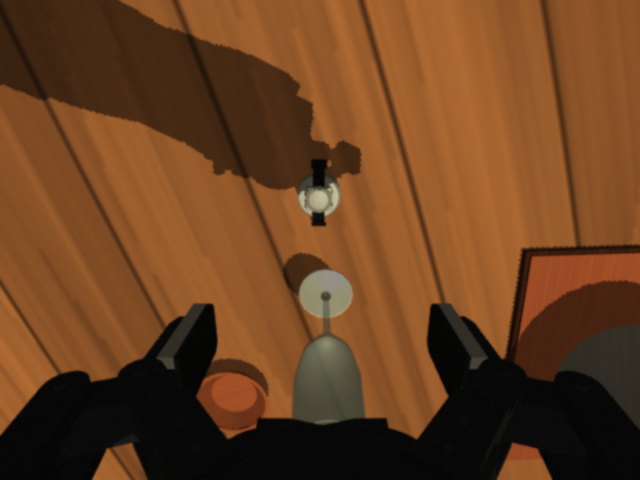

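The wrist view shows the button at (318.5,200) and the wing tips at (319,160) and (319,227), so the yaw lines up with the jaws. Flute_b is well clear behind.

```bash
python3 - <<'E'
from h import *
import pickle
c,s=pickle.load(open('w1.pkl','rb'))
p=onz(c,318.5,200.5,.042);a=onz(c,319,161,.01);b=onz(c,319,226,.01);print(p,np.degrees(np.arctan2(*(a-b)[1::-1])))
I=c['img'][150:240,270:370];cv2.imwrite('pics/w1c.png',cv2.resize(I,None,fx=6,fy=6,interpolation=2)[:,:,::-1])
E
```

```text
[ 0.48228761 -0.2976765   0.042     ] 71.0081444071189
```

View pics/w1c.png

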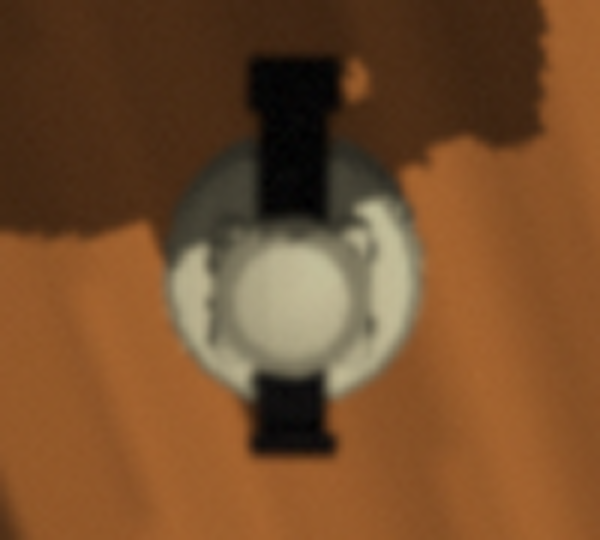

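```bash
python3 -c "from workcell import env;print(env.tip_extent)"
python3 -m jog '[[-1,0.005,0.001,0.03,0],[-1,0,0,0.04,0],[-1,0,0,0.04,0],[-1,0,0,0.04,0],[-1,0,0,0.04,0]]' | head -2
python3 -m jog '[[-1,0,0,0.02,0],[-1,0,0,0,0],[-1,0,0,0,0]]'; python3 -c "from workcell import env;print(env.tip_extent,env.get_state()['tcp_pos'])"
```

```text
0.011
clock: 2.65
tcp_pos: [0.4818, -0.2923, 0.0509]
clock: 2.9
tcp_pos: [0.4812, -0.2921, 0.0315]
orientation: [-0.002, 0.811, 0.586, -0.0]
wrist_force: [1.5, -0.6, 0.5]
finger_gap: 0.0856
grip_force: 0.0
0.011 [ 0.48124488 -0.29208677  0.03147607]
```

```bash
python3 -m jog '[[-1,-0.0045,0.002,0,0],[-1,0,0,0,0],[-1,0,0,0,0],[-1,0,0,0,0]]'
python3 - <<'E'
from h import *
import pickle
c=cam('wrist','w2.png');s=env.get_state();pickle.dump((c,s),open('w2.pkl','wb'));print(yaw(),s['tcp_pos'],np.round(c['T'],4))
print(proj(c,[[.482,-.297,.042],list(s['tcp_pos'][:2])+[.042]]))
E
```

```text
clock: 3.23
tcp_pos: [0.4838, -0.2996, 0.034]
orientation: [0.002, 0.811, 0.585, 0.0]
wrist_force: [-0.6, 0.3, 0.2]
finger_gap: 0.0853
grip_force: 0.0
-18.378075394096783 [ 0.48351195 -0.29932658  0.03364845] [[ 0.9487  0.3019  0.0936  0.5102]
 [-0.316   0.9027  0.292  -0.2249]
 [ 0.0036 -0.3066  0.9518  0.1649]
 [ 0.      0.      0.      1.    ]]
[[310.22213429 329.86243211]
 [315.9089922  333.75929837]]
```

View pics/w2.png

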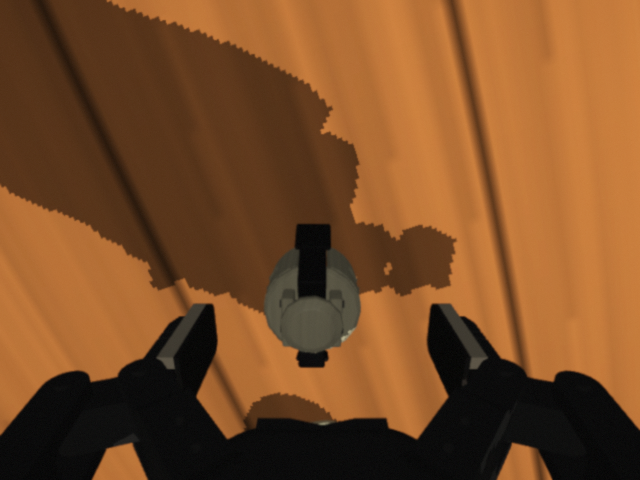

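The button is at about (312,323) and lies between the open fingers. The jaw centre line projects to about (316,334).

```bash
python3 - <<'E'
from h import *
import pickle
c,s=pickle.load(open('w2.pkl','rb'));p=onz(c,312,323,.042);print(p,p-s['tcp_pos'])
E
for i in 1 2 3; do python3 -m jog '[[-1,0,0,0,0],[-1,0,0,0,0]]' | head -2;done
```

```text
[ 0.48362013 -0.29437345  0.042     ] [0.00010818 0.00495313 0.00835155]
clock: 3.45
tcp_pos: [0.4829, -0.2988, 0.0327]
clock: 3.62
tcp_pos: [0.4827, -0.2986, 0.0323]
clock: 3.78
tcp_pos: [0.4827, -0.2986, 0.0322]
```

```bash
python3 -m jog '[[-1,0.0035,0,0.009,0],[-1,0,0,0.009,0],[-1,0,0,0,0],[-1,0,0,0,0],[-1,0,0,0,0]]'
python3 -m jog '[[1,0,0,0,0],[1,0,0,0,0],[1,0,0,0,0],[1,0,0,0,0],[1,0,0,0,0]]' 50
python3 -m jog '[[1,0,0,0,0],[1,0,0,0,0],[1,0,0,0,0],[1,0,0,0,0],[1,0,0,0,0]]'
```

```text
clock: 4.2
tcp_pos: [0.4837, -0.2951, 0.0138]
orientation: [-0.0, 0.811, 0.585, -0.0]
wrist_force: [0.9, -0.3, 0.6]
finger_gap: 0.0853
grip_force: 0.0
clock: 4.62
tcp_pos: [0.4839, -0.2955, 0.0148]
orientation: [0.0, 0.811, 0.585, -0.0]
wrist_force: [-1.4, 0.1, 3.5]
finger_gap: 0.0404
grip_force: 50.9
clock: 5.03
tcp_pos: [0.4839, -0.2955, 0.0148]
orientation: [0.0, 0.811, 0.585, -0.0]
wrist_force: [-1.9, 1.0, 5.1]
finger_gap: 0.0401
grip_force: 51.1
```

```bash
python3 -m jog '[[1,0,0,-0.01,0],[1,0,0,-0.03,0],[1,0,0,-0.04,0],[1,0,0,-0.04,0],[1,0,0,-0.04,0]]'
python3 -m jog '[[1,0,0,-0.04,0],[1,0,0,-0.04,0],[1,0,0,-0.04,0],[1,0,0,-0.025,0],[1,0,0,0,0]]'
python3 - <<'E'
from h import *
print(yaw(),env.get_state()['joint_pos'])
plan([.484,-.2955,.32],-18.4,[([.64,.12,.32],30,14)])
E
```

```text
clock: 5.45
tcp_pos: [0.4833, -0.2948, 0.1757]
orientation: [-0.001, 0.811, 0.585, -0.0]
wrist_force: [1.2, -0.7, -2.9]
finger_gap: 0.0404
grip_force: 51.5
clock: 5.87
tcp_pos: [0.4855, -0.2966, 0.3262]
orientation: [0.005, 0.811, 0.585, 0.002]
wrist_force: [0.9, -0.6, -2.8]
finger_gap: 0.0402
grip_force: 51.5
-18.365039864858883 [-6.89597750e-01  2.85863849e-01  2.11985413e-01  1.48627609e+00
  3.53155553e-04  1.20174851e+00]
[0.0317, 0.0012, -0.0, -3.4571] [0.0315, 0.0031, -0.0, -3.4571] [0.0313, 0.005, -0.0, -3.4571] [0.0309, 0.0069, -0.0, -3.4571] [0.0305, 0.0087, -0.0, -3.4571]
[0.0299, 0.0106, -0.0, -3.4571] [0.0292, 0.0123, -0.0, -3.4571] [0.0284, 0.0141, -0.0, -3.4571] [0.0275, 0.0158, -0.0, -3.4571] [0.0265, 0.0174, -0.0, -3.4571]
[0.0254, 0.019, -0.0, -3.4571] [0.0242, 0.0205, -0.0, -3.4571] [0.0229, 0.0219, -0.0, -3.4571] [0.0216, 0.0232, -0.0, -3.4571]
```

```bash
python3 -m jog '[[1,0.0317,0.0012,0,-3.46],[1,0.0315,0.0031,0,-3.46],[1,0.0313,0.005,0,-3.46],[1,0.0309,0.0069,0,-3.46],[1,0.0305,0.0087,0,-3.46]]' | head -2
python3 -m jog '[[1,0.03,0.0106,0,-3.46],[1,0.0292,0.0123,0,-3.46],[1,0.0284,0.0141,0,-3.46],[1,0.0275,0.0158,0,-3.46],[1,0.0265,0.0174,0,-3.46]]' | head -2
python3 -m jog '[[1,0.0254,0.019,0,-3.46],[1,0.0242,0.0205,0,-3.46],[1,0.0229,0.0219,0,-3.46],[1,0.0216,0.0232,0,-3.46],[1,0,0,0,0]]' | head -2
python3 -m jog '[[1,0,0,0,0],[1,0,0,0,0],[1,0,0,0,0],[1,0,0,0,0],[1,0,0,0,0]]'
python3 - <<'E'
from h import *
import pickle
c=cam('wrist','w3.png');s=env.get_state();pickle.dump((c,s),open('w3.pkl','wb'));print(yaw(),s['tcp_pos'],s['joint_pos'],np.round(c['T'],4))
print(proj(c,[[.615,.164,.25],list(s['tcp_pos']+[0,0,.027])]))
E
```

```text
clock: 6.28
tcp_pos: [0.5392, -0.1454, 0.3181]
clock: 6.7
tcp_pos: [0.5949, 0.0033, 0.318]
clock: 7.12
tcp_pos: [0.6402, 0.1258, 0.3168]
clock: 7.53
tcp_pos: [0.6394, 0.1191, 0.3196]
orientation: [0.0, 0.5, 0.866, 0.0]
wrist_force: [0.4, -0.9, -3.2]
finger_gap: 0.0406
grip_force: 51.6
29.97144977570418 [0.63943711 0.11924153 0.31960335] [6.10466813e-02 4.71960274e-01 4.68753107e-01 1.56731618e+00
 2.81287840e-05 1.10874254e+00] [[ 8.668e-01 -4.747e-01 -1.530e-01  6.024e-01]
 [ 4.987e-01  8.252e-01  2.651e-01  1.871e-01]
 [ 4.000e-04 -3.061e-01  9.520e-01  4.505e-01]
 [ 0.000e+00  0.000e+00  0.000e+00  1.000e+00]]
[[320.55986012 169.05605148]
 [316.54501524 361.06598524]]
```

View pics/w3.png

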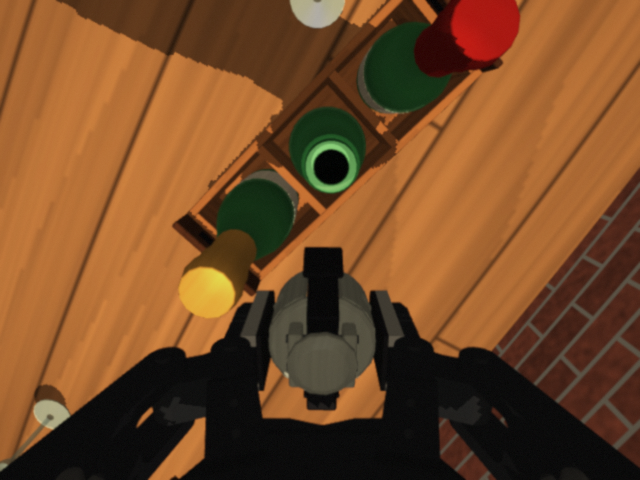

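Held stopper: button at about (322,358). Open mouth at about (331,167). I'll enlarge both.

```bash
python3 - <<'E'
from h import *
import pickle
c,s=pickle.load(open('w3.pkl','rb'));I=c['img'][:,:,::-1]
I=cv2.convertScaleAbs(I,alpha=1.4)
a=cv2.resize(I[130:205,290:370],None,fx=5,fy=5,interpolation=2);b=cv2.resize(I[310:410,270:370],None,fx=4,fy=4,interpolation=2)
o=np.zeros((400,800,3),np.uint8);o[:375,:400]=a;o[:,400:]=b;cv2.imwrite('pics/w3c.png',o)
E
```

```text
(no output)
```

View pics/w3c.png

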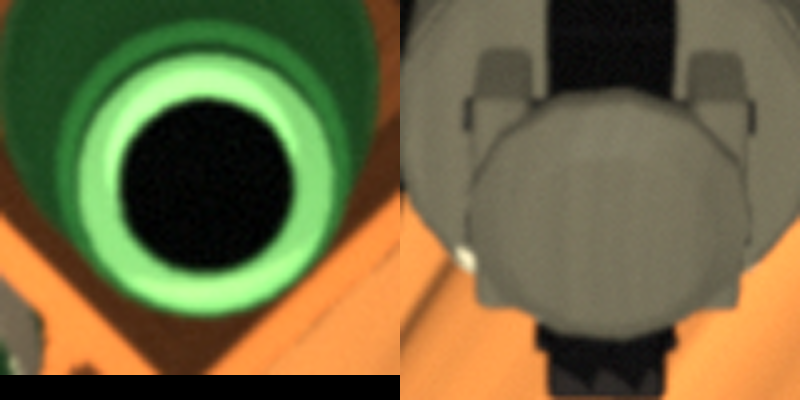

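```bash
python3 - <<'E'
from h import *
import pickle
from scipy.optimize import least_squares
c,s=pickle.load(open('w3.pkl','rb'));t=s['tcp_pos'];th=np.linspace(0,2*np.pi,181)
def ext(p,r,z):
    q=proj(c,np.c_[p[0]+r*np.cos(th),p[1]+r*np.sin(th),0*th+z]);return np.array([q[:,0].min(),q[:,0].max(),q[:,1].min(),q[:,1].max()])
z=t[2]+.0272
b=least_squares(lambda p:(ext(p,.0125,z)-[287.5,357.5,0,394.3])[[0,1,3]],t[:2],x_scale=.01);print(b.x,b.fun,ext(b.x,.0125,z))
m=least_squares(lambda p:(ext(p,.0145,.25)-[305.6,357,140.4,193.6]),[.615,.164],x_scale=.01);print(m.x,m.fun)
a=np.radians(30);y=np.array([np.cos(a),np.sin(a)]);x=np.array([-y[1],y[0]])
d=m.x-b.x;print('stop-tcp tool',(b.x-t[:2])@x,(b.x-t[:2])@y,'shift tool',d@x,d@y)
T=pickle.load(open('top.pkl','rb'));print(onz(T,184.2,178.7,.25))
E
```

```text
[0.64175346 0.11921282] [-2.30228521  2.30273153  0.19963692] [285.19771479 359.80273153 332.09356576 394.49963692]
[0.61964082 0.16757843] [-1.12253387  1.12300284 -0.3539291   0.43339328]
stop-tcp tool -0.0011830330127391127 0.0019916648996114914 shift tool 0.05294216212549969 0.005032702617906799
[0.61658081 0.1650939  0.25      ]
```

```bash
python3 -m jog '[[1,0.018,0.0045,0,0],[1,0.018,0,0,0],[1,0.0165,0,0,0],[1,0,0,0.015,0],[1,0,0,0.015,0]]' | head -2
python3 -m jog '[[1,0,0,0.012,0],[1,0,0,0.008,0],[1,0,0,0,0],[1,0,0,0,0],[1,0,0,0,0]]'
python3 -m jog '[[1,0,0,0,0],[1,0,0,0,0],[1,0,0,0.005,0],[1,0,0,0,0],[1,0,0,0,0]]'
```

```text
clock: 8.0
tcp_pos: [0.617, 0.1691, 0.2907]
clock: 8.42
tcp_pos: [0.6175, 0.168, 0.2703]
orientation: [0.001, 0.5, 0.866, 0.0]
wrist_force: [-0.1, -0.1, -2.0]
finger_gap: 0.0401
grip_force: 51.6
clock: 8.83
tcp_pos: [0.617, 0.168, 0.2639]
orientation: [-0.0, 0.5, 0.866, -0.0]
wrist_force: [0.1, 1.0, -2.7]
finger_gap: 0.0402
grip_force: 51.6
```

```bash
for i in 1; do python3 -m jog '[[1,0,0,0.004,0],[1,0,0,0,0],[1,0,0,0.004,0],[1,0,0,0,0],[1,0,0,0,0]]' | head -4; done
python3 -m jog '[[1,0,0,0.003,0],[1,0,0,0,0],[1,0,0,0.003,0],[1,0,0,0,0],[1,0,0,0,0]]' | head -4
```

```text
clock: 9.25
tcp_pos: [0.617, 0.168, 0.2559]
orientation: [-0.0, 0.499, 0.866, -0.0]
wrist_force: [-0.6, -0.3, -2.2]
clock: 9.67
tcp_pos: [0.6165, 0.1688, 0.2504]
orientation: [-0.001, 0.499, 0.866, 0.0]
wrist_force: [-2.1, 3.6, -1.6]
```

```bash
python3 -m jog '[[1,0.001,0,0.001,0],[1,0,0,0.001,0],[1,0,0,0,0],[1,0,0,0.001,0],[1,0,0,0,0]]' | head -4
python3 -m jog '[[1,0,0,0.001,0],[1,0,0,0.001,0],[1,0,0,0.001,0],[1,0,0,0,0],[1,0,0,0,0]]' | head -4
```

```text
clock: 10.08
tcp_pos: [0.6164, 0.1689, 0.2469]
orientation: [-0.0, 0.5, 0.866, -0.0]
wrist_force: [-1.9, 1.4, -2.8]
clock: 10.5
tcp_pos: [0.6165, 0.1689, 0.244]
orientation: [-0.0, 0.5, 0.866, -0.0]
wrist_force: [-3.2, 2.5, -1.3]
```

```bash
python3 -m jog '[[1,0,0,0.001,0],[1,0,0,0,0],[1,0,0,0.001,0],[1,0,0,0,0]]' | head -4
python3 -m jog '[[1,0,0,0.001,0],[1,0,0,0,0],[1,0,0,0,0]]' | head -4
```

```text
clock: 10.83
tcp_pos: [0.6165, 0.1689, 0.2427]
orientation: [0.0, 0.499, 0.866, 0.0]
wrist_force: [-4.9, 1.9, 2.7]
clock: 11.08
tcp_pos: [0.6165, 0.1689, 0.2426]
orientation: [0.0, 0.499, 0.866, 0.0]
wrist_force: [-6.8, 1.8, 4.9]
```

```bash
python3 -m jog '[[-1,0,0,0,0],[-1,0,0,0,0],[-1,0,0,0,0],[-1,0,0,0,0],[-1,0,0,0,0]]'
python3 -m jog '[[-1,0,0,0,0],[-1,0,0,0,0],[-1,0,0,-0.015,0],[-1,0,0,-0.02,0],[-1,0,0,-0.025,0]]' |tail -5
python3 -m jog '[[-1,0,0,0,-6],[-1,0,0,0,-7],[-1,0,0,0,-7],[-1,0,0,0,-7],[-1,0,0,0,-7]]' | head -2
python3 -m jog '[[-1,0,0,0,-7],[-1,0,0,0,-7],[-1,0,0,0,-7],[-1,0,0,0,-7],[-1,0,0,0,-7]]' | head -2
python3 -m jog '[[-1,0,0,0,-7],[-1,0,0,0,-7],[-1,0,0,0,-7],[-1,0,0,0,0],[-1,0,0,0,0]]' | head -2
python3 -m jog '[[-1,0,0,0,0],[-1,0,0,0,0],[-1,0,0,0,0],[-1,0,0,0,0],[-1,0,0,0,0]]'
python3 - <<'E'
from h import *
import pickle
c=cam('wrist','w4.png');s=env.get_state();pickle.dump((c,s),open('w4.pkl','wb'));print(yaw(),s['tcp_pos'],s['joint_pos'])
E
```

```text
clock: 11.5
tcp_pos: [0.6171, 0.1686, 0.2413]
orientation: [0.0, 0.5, 0.866, 0.0]
wrist_force: [-0.3, -0.4, 0.1]
finger_gap: 0.0855
grip_force: 0.0
tcp_pos: [0.6159, 0.1687, 0.3003]
orientation: [-0.001, 0.499, 0.866, -0.001]
wrist_force: [0.9, -0.2, -0.3]
finger_gap: 0.0854
grip_force: 0.0
clock: 12.33
tcp_pos: [0.6168, 0.1689, 0.3013]
clock: 12.75
tcp_pos: [0.6167, 0.1689, 0.3013]
clock: 13.17
tcp_pos: [0.6167, 0.1689, 0.3013]
clock: 13.58
tcp_pos: [0.6167, 0.1689, 0.3013]
orientation: [0.0, -0.259, 0.966, 0.0]
wrist_force: [0.7, -0.6, 1.1]
finger_gap: 0.0852
grip_force: 0.0
120.04639246104422 [0.6166752  0.16889947 0.30133509] [ 1.41841150e-01  4.42651717e-01  3.78682220e-01  1.50671203e+00
  9.11644718e-05 -3.82567318e-01]
```

View pics/w4.png

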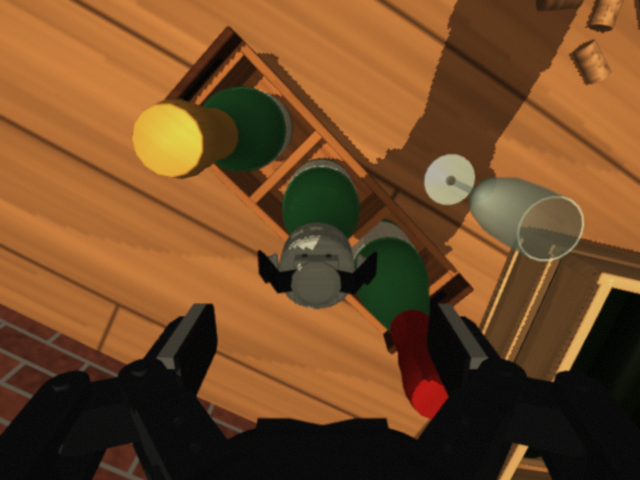

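The stopper is seated on the middle bottle and upright, with both wings spread (tips at about (258,268) and (377,268)) and lined up with the jaws. I'll measure how far it is off the jaw centre.

```bash
python3 - <<'E'
from h import *
import pickle
c,s=pickle.load(open('w4.pkl','rb'));t=s['tcp_pos'];th=np.linspace(0,2*np.pi,181)
def ext(p,r,z):
    q=proj(c,np.c_[p[0]+r*np.cos(th),p[1]+r*np.sin(th),0*th+z]);return np.array([q[:,0].min(),q[:,0].max(),q[:,1].min(),q[:,1].max()])
print('button',ext(t,.0125,.270),'bell',ext(t,.0205,.25))
g=cv2.cvtColor(c['img'],cv2.COLOR_RGB2GRAY).astype(int)
for v in (264,270,276,282,288,294): print(v,g[v,250:390].tolist())
a=np.radians(120);y=np.array([np.cos(a),np.sin(a)])
for u in (314,316,318,320,322): print(u,((onz(c,u,282,.27)[:2]-t[:2])@y).round(4),end=' ')
E
```

```text
button [298.01372331 349.73228608 259.9313239  307.0663078 ] bell [285.36218439 362.01477673 231.34435344 302.30024944]
264 [130, 130, 131, 133, 132, 133, 128, 106, 62, 23, 10, 7, 8, 5, 9, 7, 9, 6, 8, 6, 5, 10, 18, 38, 62, 75, 74, 69, 67, 72, 73, 76, 80, 81, 82, 83, 81, 82, 81, 82, 81, 83, 81, 75, 77, 80, 82, 93, 126, 150, 125, 89, 70, 67, 67, 68, 72, 77, 78, 79, 80, 79, 81, 79, 81, 79, 80, 80, 81, 81, 79, 80, 80, 79, 76, 73, 70, 68, 67, 68, 73, 76, 80, 81, 83, 82, 80, 76, 72, 76, 81, 84, 82, 81, 81, 81, 82, 84, 81, 82, 80, 77, 74, 67, 54, 43, 52, 67, 77, 77, 62, 41, 19, 10, 6, 6, 8, 8, 5, 8, 5, 6, 6, 6, 8, 9, 21, 37, 42, 44, 42, 42, 43, 42, 43, 44, 44, 44, 44, 43]
270 [127, 127, 127, 127, 127, 128, 129, 120, 78, 30, 11, 6, 6, 5, 8, 8, 6, 6, 6, 9, 11, 10, 9, 5, 3, 5, 8, 17, 37, 59, 68, 68, 64, 64, 63, 62, 59, 57, 51, 41, 38, 31, 28, 26, 25, 37, 59, 76, 95, 113, 99, 84, 81, 80, 82, 81, 82, 82, 85, 85, 89, 86, 87, 87, 86, 88, 88, 88, 86, 86, 85, 86, 84, 85, 83, 81, 81, 83, 80, 80, 80, 81, 79, 78, 73, 61, 45, 34, 36, 43, 48, 54, 59, 61, 66, 69, 74, 76, 75, 75, 78, 75, 72, 64, 53, 29, 13
[... 1711 characters left out ...]
47, 46, 46, 47, 47, 46, 46, 46, 47, 45]
294 [126, 127, 128, 129, 129, 130, 131, 131, 132, 132, 133, 133, 135, 134, 134, 136, 136, 136, 136, 134, 135, 137, 139, 138, 138, 136, 133, 130, 129, 128, 129, 129, 130, 131, 128, 116, 92, 76, 76, 79, 80, 82, 81, 78, 73, 71, 70, 69, 72, 75, 77, 79, 79, 80, 79, 78, 80, 79, 80, 80, 78, 79, 80, 80, 82, 79, 79, 80, 80, 80, 79, 81, 80, 79, 79, 79, 80, 79, 80, 80, 79, 78, 74, 71, 73, 71, 73, 73, 75, 79, 79, 79, 81, 78, 73, 67, 72, 86, 96, 87, 73, 50, 31, 25, 25, 28, 34, 36, 41, 44, 41, 40, 41, 44, 43, 43, 44, 44, 46, 45, 45, 45, 47, 46, 46, 48, 45, 45, 47, 44, 47, 47, 47, 47, 46, 46, 45, 45, 44, 44]
314 -0.0048 316 -0.0038 318 -0.0028 320 -0.0019 322 -0.0009
```

```bash
python3 -m jog '[[-1,0,-0.003,0,0],[-1,0,0,0,0],[-1,0,0,0,0],[-1,0,0,0,0],[-1,0,0,0,0]]' |head -3
python3 - <<'E'
from h import *
c=cam('wrist');g=cv2.cvtColor(c['img'],cv2.COLOR_RGB2GRAY).astype(int)
for v in (278,282,286):
    r=g[v];b=r[280:360]>42;i=np.where(b)[0];print(v,280+i.min(),280+i.max(),r[200:225].tolist()[::2])
for v in (330,340,350):
    r=g[v]; print(v,[int(x) for x in r[190:240:2]],[int(x) for x in r[410:460:2]])
E
```

```text
clock: 14.05
tcp_pos: [0.6182, 0.1662, 0.3013]
orientation: [-0.0, -0.259, 0.966, 0.0]
278 298 345 [127, 127, 124, 127, 127, 126, 125, 124, 124, 125, 125, 127, 129]
282 298 346 [132, 129, 128, 127, 126, 126, 124, 124, 124, 125, 126, 124, 126]
286 297 346 [131, 131, 131, 132, 130, 128, 128, 126, 127, 126, 124, 123, 124]
330 [24, 9, 5, 8, 6, 10, 8, 7, 7, 8, 7, 4, 7, 55, 111, 114, 114, 114, 115, 115, 116, 117, 118, 119, 123] [24, 19, 20, 23, 20, 22, 23, 20, 21, 12, 8, 7, 6, 5, 6, 7, 9, 6, 7, 7, 8, 11, 37, 57, 56]
340 [7, 8, 8, 10, 8, 5, 7, 8, 8, 3, 6, 10, 9, 18, 98, 109, 108, 109, 110, 110, 110, 111, 113, 112, 112] [23, 22, 24, 23, 22, 20, 23, 21, 15, 9, 9, 6, 6, 9, 7, 8, 5, 6, 6, 6, 8, 9, 6, 10, 10]
350 [7, 7, 6, 5, 11, 7, 7, 8, 7, 7, 8, 7, 7, 47, 81, 97, 107, 110, 110, 108, 106, 107, 109, 110, 108] [23, 22, 21, 23, 22, 19, 22, 23, 20, 10, 7, 8, 8, 6, 6, 5, 9, 9, 8, 8, 5, 7, 7, 7, 6]
```

Aligned: the button centre is at column 321.8 and the jaw centre at 322. Descend and squeeze.

```bash
python3 -m jog '[[-1,0,0,0.02,0],[-1,0,0,0.025,0],[-1,0,0,0.02,0],[-1,0,0,0.006,0],[-1,0,0,0,0]]' 
python3 -m jog '[[-1,0,0,0,0],[-1,0,0,0,0],[-1,0,0,0,0],[-0.3,0,0,0,0],[-0.3,0,0,0,0]]' 30
python3 -m jog '[[-0.3,0,0,0,0],[0,0,0,0,0],[0,0,0,0,0]]' 30
```

```text
clock: 14.52
tcp_pos: [0.6169, 0.1661, 0.2283]
orientation: [-0.002, -0.259, 0.966, 0.0]
wrist_force: [0.1, -1.0, 0.2]
finger_gap: 0.0856
grip_force: 0.0
clock: 14.93
tcp_pos: [0.6186, 0.1664, 0.2312]
orientation: [0.001, -0.259, 0.966, 0.0]
wrist_force: [0.3, 0.8, -2.0]
finger_gap: 0.0638
grip_force: 1.5
clock: 15.18
tcp_pos: [0.6175, 0.167, 0.23]
orientation: [-0.001, -0.26, 0.966, 0.001]
wrist_force: [-0.3, 2.0, -2.8]
finger_gap: 0.044
grip_force: 31.0
```

```bash
python3 -m jog '[[1,0,0,0,0],[1,0,0,0,0],[1,0,0,0,0],[1,0,0,0,0],[1,0,0,0,0]]' 36
```

```text
clock: 15.6
tcp_pos: [0.6177, 0.1667, 0.23]
orientation: [-0.0, -0.26, 0.966, 0.001]
wrist_force: [-2.2, 4.8, -2.3]
finger_gap: 0.0434
grip_force: 38.9
```

```bash
python3 -m jog '[[1,0,0.001,0,0],[1,0,0,0,0],[1,0,0,0,0],[1,0,-0.001,0,0],[1,0,0,0,0]]' 36 | tail -3
python3 -m jog '[[-1,0,0,0,0],[-1,0,0,0,0],[-1,0,0,0,0],[-1,0,0,0,0],[-1,0,0,0,0]]'
python3 -m jog '[[-1,0,0,-0.015,0],[-1,0,0,-0.025,0],[-1,0,0,-0.03,0],[-1,0,0,0,0],[-1,0,0,0,0]]'
python3 -m jog '[[-1,0,0,0,0],[-1,0,0,0,0],[-1,0,0,0,0],[-1,0,0,0,0],[-1,0,0,0,0]]' |head -2
python3 - <<'E'
from h import *
c=cam('wrist');t=cam('top');I=c['img'][200:340,230:420];a=cv2.resize(I,None,fx=3,fy=3,interpolation=2)
o=np.zeros((420,790,3),np.uint8);o[:,:570]=a;o[:240,570:]=cv2.resize(t['img'][140:260,100:210],None,fx=2,fy=2)
cv2.imwrite('pics/fin.png',o[:,:,::-1])
E
```

```text
wrist_force: [-2.8, 4.7, -4.2]
finger_gap: 0.0431
grip_force: 39.4
clock: 16.43
tcp_pos: [0.6187, 0.166, 0.2309]
orientation: [0.001, -0.259, 0.966, -0.0]
wrist_force: [-0.3, -0.4, -0.3]
finger_gap: 0.0853
grip_force: 0.0
clock: 16.85
tcp_pos: [0.6195, 0.1663, 0.3029]
orientation: [0.003, -0.259, 0.966, -0.0]
wrist_force: [0.9, 0.9, -1.3]
finger_gap: 0.0853
grip_force: 0.0
clock: 17.27
tcp_pos: [0.6179, 0.1662, 0.2995]
```

View pics/fin.png

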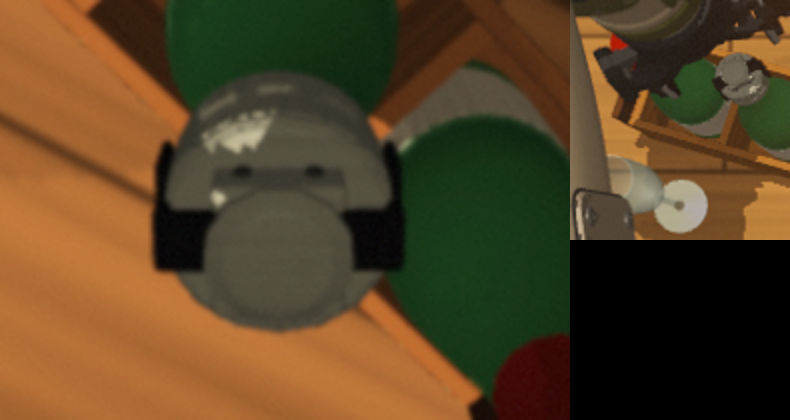

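Both wings lie flat and symmetric against the bell (crop columns 155 and 405 around the button at 279), and the stopper is upright. I'll raise the arm clear and hand in.

```bash
python3 -m jog '[[-1,0,0,-0.02,0],[-1,0,0,-0.02,0],[-1,0,0,0,0],[-1,0,0,0,0],[-1,0,0,0,0]]' | head -2
python3 -m jog '[[-1,0,0,0,0],[-1,0,0,0,0],[-1,0,0,0,0],[-1,0,0,0,0],[-1,0,0,0,0]]' | head -4
python3 -c "from workcell import env;print(env.hand_in())"
```

```text
clock: 17.78
tcp_pos: [0.6182, 0.1663, 0.3398]
clock: 18.2
tcp_pos: [0.6181, 0.1663, 0.34]
orientation: [-0.0, -0.259, 0.966, 0.0]
wrist_force: [-0.3, 0.3, 0.2]
the job is handed in; nothing more can be done
None
```

I set the stopper on the open half bottle in the middle well and squeezed both wings shut, then let go and handed the job in at 18.2 s; the last picture shows both wings flat and the stopper upright, but hand-in returned no verdict.

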